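# Load the last phone into the carrying caddy and lift the caddy level

### The job

Take the phone that stands in the small bench stand and slide it down into the empty slot of the carrying caddy until it rests on the slot's floor (set it in by hand, do not drop it). Then take the caddy by its handle bar, lift it about 12 cm clear of the bench with both phones in it, and keep it there level and still: finish while holding it in the air. Leave the jar, the wick reel and the cutter behind the work where they are.

Things in the scene. Friction and masses are not known exactly. Their poses are not given: they have to be found in the camera images.
- phone: black phone to load, 125 x 72 x 10 mm, 0.1 to 0.2 kg, standing on a long edge in the stand. Origin: centre of its back face, 36 mm above the lower edge, 5 mm off the mid-plane. x along the 125 mm length, y up, z level across the thickness (back 0, screen 10 mm). Pinch it across the thickness at the middle of the upper edge; the upper 30 mm stay clear of stand and slot. Either way round will do
- stand: small black stand fixed to the bench, 100 x 56 mm foot, with an upright slot along its x axis, 14 mm wide, open at the ends; slot floor 8 mm above the bench, flared lips up to 32 mm above it. Origin: centre of its underside; z up
- caddy: loose aluminium caddy, 146 x 128 mm, 0.25 to 0.42 kg empty. Two slots along its x, at y = +50 mm (empty) and y = -50 mm (holds a phone), a handle bar between. Slots 13 mm wide, 130 mm long; floor 8 mm, lips (flared) 44 mm, seated phone's top 80 mm above the underside. Loaded, it balances under the bar's middle. Origin: centre of the underside of its rubber feet (on the bench); z up
- caddy_slot (a point): centre of the floor of the caddy's empty slot; axes as the caddy's (x along the slot, z up)
- caddy_handle (a point): centre of the caddy's black handle bar, 98 mm above the caddy's underside; the bar is 104 mm long (x), 12 mm wide (y), 18 mm high (z, 89 to 107 mm above the underside), on two posts 40 mm either side of its middle. Axes as the caddy's
- phone_loaded: the like phone that is already in the caddy's other slot, same size and axes as phone; it stays there
- flux_jar: small jar with a screw lid, 45 mm across and 30 mm high, standing behind the work; leave it alone. Origin: centre of its underside
- desolder_wick: small flat reel of wick, 35 x 58 x 8 mm, lying behind the work; leave it alone. Origin: centre of its underside
- side_cutter: side cutter, 129 x 45 x 9 mm, lying behind the work; leave it alone. Origin: centre of its underside

How it is judged:
By the outcome, as a careful person would: the job done as asked, in the order asked, and still so for the second after the job is handed in, while the arm keeps its last pose, push and grip.
It also fails if it takes over 69 s, if anything falls off the work surface, if the arm or the gripper's body presses on something with over 40 N, if the wrist force passes 120 N, or if a joint passes its speed limit or range.

### The arm

A 6-joint arm with a two-finger parallel gripper is mounted at the origin on a cart in front of the work surface, level with it; the furniture and walls round the work are solid. World frame = base frame: x ahead of the robot, y to its left, z up, the work surface at z = 0. Lengths are in m, angles in rad, forces in N, time in s.
With the tool pointing down it reaches from about 0.325 to 1 m from the base axis. Payload 5.1 kg.
Tool frame: the origin (TCP) lies on the centre line of the jaws, within the pads' length; the fingertips stand 25 mm ahead of it and the grasp point (between the pads) lies 6 mm ahead of it; z points along the fingers, y is the line along which they close (so a half turn about z gives the same grasp; the last joint's range is limited). The gripper opens to 85 mm and grips with 20 to 120 N. Pads are 22 mm wide; open, the fingers measure 114 mm over their backs; the gripper's body (76 mm by 85 mm) begins 54 mm behind the grasp point. The pads swing forward as they close: fully open they stand 13 mm farther back than shut.
Start: joints at [-1.2, 0.124, 1.65, -0, 1.367, -0.083], TCP at [0.285, -0.584, 0.256] pointing down, gripper open.
Joint ranges: [-2.61, 2.61], [-1.02, 2.33], [0.03, 2.71], [-1.35, 4.49], [0.32, 2.68], [-2.91, 2.91]. Speed limits (rad/s): [2.57, 2.57, 3.14, 3.14, 3.14, 3.14].

### API

Orientations are given as a unit quaternion [x, y, z, w].
In Python, from bench import * gives the robot as it stands. The module is installed in compiled form; this text tells all that it offers.
- The arm moves only by the tool play_rows, never from a script. Its argument "series" is a list of rows, each an object with "linear": the shift along the tool's x, y, z in mm, a list of three; "delta_rot": the turn, a rotation vector about the tool's x, y, z in rad, a list of three. In form: [{"linear": [tx, ty, tz], "delta_rot": [rx, ry, rz]}, ...]. A call has exactly 10 rows; each row shifts and turns the commanded pose from where the row before left it, along the tool's axes as they then stand; what a row does not reach is not made up. A row lasts 1/10 s, in which the tool goes at most 50 mm and 8.59 degrees, less where a joint would pass 70% of its speed; a pose out of reach is approached as far as the arm can. A call is refused whole if a number of a shift passes 50 or a number of a turn 0.15, either way. A call with a gripper value outside its range is refused whole. "fingers" is the opening, from 0 (shut) to 1 (fully open), set as the call begins (left out, the last holds). The fingers move at their own pace and stop on an object; the grip force is fixed at half the most. Time passes only in rows, so rows that do not move let the fingers close, or fill a call up. It gives the time, the measured TCP pose, the force, the opening and the grip force at its end, in the units of the state.
- get_obs(): the state, without advancing time (a new reading comes with each control period).
- get_image(name): name is "scene" or "top"; returns (picture, depth): 420x560x3 uint8, red, green, blue; 420x560 float32, m along the optical axis (not along the pixel's ray), 0 where there is no reading.
- camera_info(name): a dict with "K" (3x3 intrinsics, pixels), "distortion" ([k1, k2, p1, p2, k3] as OpenCV has them; the pictures are not rectified), "cam_to_world" (4x4, takes a point from camera to world coordinates). Camera axes: x right, y down, z forward; pixel columns grow to the right and rows downward; lengths in m; the calibration is good to about 2 mm. A picture is of the moment at which its call begins. camera_info takes no time and is no camera call.
- sign_off(): hands the job in; it is judged then, once.
The state is a dict: "time": time; "joints": joint angles; "dq": joint speeds; "joint_torque": joint torques, N m; "position": TCP position; "eef_rot": TCP orientation; "force": force on the tool from outside, world axes, zero at the start; "ft_torque": the same for the moment, N m; "gripper_width": opening from 0.0 (shut) to 1.0 (fully open); "grip_force": force on a finger pad.
Only numpy, scipy, OpenCV 4.12 (cv2) and the standard library are available. Lean on these libraries where they do the work, as an engineer would, in place of code of your own. Each camera call takes 0.05 s, during which the arm holds its last target. There are 200 camera calls.

## Working session

There is one attempt and no reset: what is moved stays moved. The work goes in short steps, Python scripts to look and compute and a tool call to move; the robot and the scene stay as the last step left them, time stands still between calls to the robot, and variables do not carry over. Pictures are saved under pics/ and viewed, at most 10 in all, crops included, and the job is handed in when it is done.

Besides the shell and the picture viewer there is one more tool, called after "Request:" as name(argument=value, ...), one argument or row to a line, values as JSON. play_rows: Moves the arm, as the interface text tells. Its arguments: {"type":"object","properties":{"series":{"type":"array"},"fingers":{"type":"number"}},"required":["series"]}

```bash
mkdir -p pics; python3 - <<'E'
from bench import *
import cv2,numpy as np
for n in("scene","top"):
    p,d=get_image(n); np.savez(f"{n}0.npz",p=p,d=d); cv2.imwrite(f"pics/{n}0.png",p[...,::-1])
    c=camera_info(n); print(n,c["K"],c["distortion"],c["cam_to_world"],(d>0).mean())
o=get_obs();print(o)
E
```

```text
scene [[484.99464235   0.         281.92800068]
 [  0.         484.99464235 216.34344256]
 [  0.           0.           1.        ]] [-0.04927899  0.          0.          0.          0.        ] [[-0.83407243 -0.42773863  0.34837171  0.26475097]
 [-0.55131645  0.62420165 -0.5535544   0.37934192]
 [ 0.0193224  -0.65376751 -0.75644873  0.74551719]
 [ 0.          0.          0.          1.        ]] 0.9959056122448979
top [[398.33263077   0.         281.55640802]
 [  0.         398.33263077 213.49342082]
 [  0.           0.           1.        ]] [-0.07297538  0.          0.          0.          0.        ] [[ 0.00656383 -0.98989612  0.14164244  0.47185967]
 [-0.99988142 -0.00452375  0.01472021 -0.09524883]
 [-0.01393072 -0.14172227 -0.98980843  0.92801323]
 [ 0.          0.          0.          1.        ]] 0.9961139455782313
{'time': 0.1, 'joints': array([-1.19956185e+00,  1.24457474e-01,  1.65151683e+00, -3.15904102e-05,
        1.36751887e+00, -8.25906367e-02]), 'dq': array([-0.00043802, -0.00045278, -0.0022649 ,  0.00036109,  0.00066737,
        0.00043968]), 'joint_torque': array([ 8.59768152e-04, -4.24930859e+01, -3.66654754e+01, -1.29841342e-04,
        3.93198221e-03, -2.42599263e-06]), 'position': array([ 0.28475449, -0.58375033,  0.25517671]), 'eef_rot': array([ 9.74364460e-01,  2.24973322e-01, -1.51974227e-04, -9.38158527e-04]), 'force': array([0.16540055, 0.11276999, 0.31743091]), 'ft_torque': array([-0.03195658, -0.0327957 ,  0.02156191]), 'grip_force': 0.0, 'gripper_width': 1.0006123256034112}
```

View pics/scene0.png

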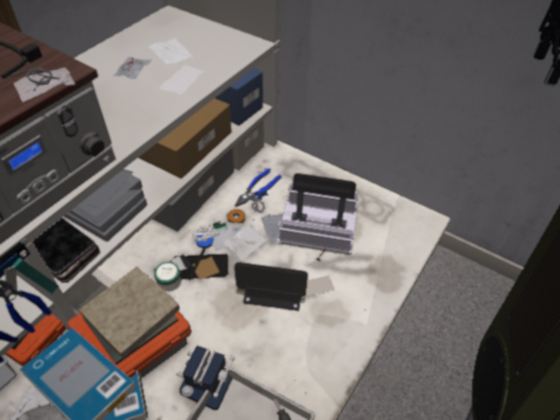

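View pics/top0.png

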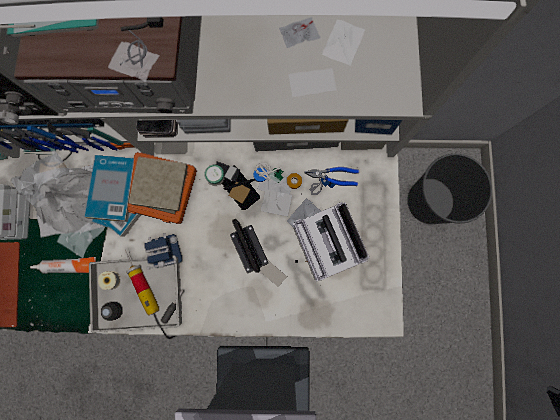

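The scene view shows the phone in its stand at about (270,283) and the caddy at (318,212). In the top view the phone is at about (247,246). The caddy is at (330,240), with what looks like a black phone in its right-hand slot at (350,232). Next I'll fit them using depth from both views.

```bash
cat > h.py <<'E'
from bench import *
import cv2,numpy as np
def cloud(n,d):
    c=camera_info(n); K=np.array(c["K"]);D=np.array(c["distortion"]);T=np.array(c["cam_to_world"])
    h,w=d.shape; v,u=np.mgrid[:h,:w]
    r=cv2.undistortPoints(np.stack([u,v],-1).reshape(-1,1,2).astype(np.float64),K,D).reshape(h,w,2)
    P=np.dstack([r,np.ones((h,w))])*d[...,None]
    return P@T[:3,:3].T+T[:3,3]
def px(n,X):
    c=camera_info(n);T=np.linalg.inv(np.array(c["cam_to_world"]))
    return cv2.projectPoints(np.atleast_2d(X).astype(float),cv2.Rodrigues(T[:3,:3])[0],T[:3,3],np.array(c["K"]),np.array(c["distortion"]))[0][:,0]
def line(P):
    m=P[:,:2].mean(0);U,S,V=np.linalg.svd(P[:,:2]-m,full_matrices=False);a=V[0]
    s=(P[:,:2]-m)@a; t=(P[:,:2]-m)@V[1]
    lo,hi=np.percentile(s,[1,99])
    return m+a*(lo+hi)/2,np.degrees(np.arctan2(a[1],a[0])),hi-lo,np.ptp(np.percentile(t,[1,99]))
E
python3 - <<'E'
from h import *
ims=[]
for n in("top","scene"):
    z=np.load(f"{n}0.npz");p,d=z["p"],z["d"];W=cloud(n,d)
    roi=(W[...,0]>.25)&(W[...,0]<.6)&(W[...,1]>-.4)&(W[...,1]<.1)
    print(n,"table z",np.median(W[...,2][roi&(abs(W[...,2])<.02)]))
    if n=="top":
        roi2=np.zeros_like(roi);roi2[200:290,220:275]=1;roi3=np.zeros_like(roi);roi3[195:290,285:375]=1
    else:
        roi2=np.zeros_like(roi);roi2[255:315,225:312]=1;roi3=np.zeros_like(roi);roi3[165:260,270:365]=1
    for nm,R in(("phone",roi2),("caddy",roi3)):
        Z=W[...,2][R];print(n,nm,np.histogram(Z,bins=np.arange(-.005,.125,.005)))
    for nm,R,a,b in(("phone",roi2,.065,.09),("bar",roi3,.095,.12),("loaded",roi3,.07,.088)):
        M=R&(W[...,2]>a)&(W[...,2]<b);Q=W[M];print(n,nm,M.sum(),line(Q),np.percentile(Q[:,2],[5,50,95]))
z=np.load("top0.npz");a=cv2.resize(z["p"][190:295,215:375],None,fx=5,fy=5,interpolation=2)
cv2.imwrite("pics/c1.png",a[...,::-1])
E
```

```text
top table z -0.0005907764234230894
top phone (array([2358, 1422,  486,   57,   36,   24,  122,   78,    8,    9,    7,
          8,    8,   10,    7,   17,  137,  122,    0,    0,    0,    0,
          0,    0,    0]), array([-0.005,  0.   ,  0.005,  0.01 ,  0.015,  0.02 ,  0.025,  0.03 ,
        0.035,  0.04 ,  0.045,  0.05 ,  0.055,  0.06 ,  0.065,  0.07 ,
        0.075,  0.08 ,  0.085,  0.09 ,  0.095,  0.1  ,  0.105,  0.11 ,
        0.115,  0.12 ]))
top caddy (array([3019, 1763, 1881,  231,   43,   24,   22,   74,  266,  390,   35,
         29,   27,   26,   29,   35,  163,  109,    0,   12,   15,  101,
        196,    0,    0]), array([-0.005,  0.   ,  0.005,  0.01 ,  0.015,  0.02 ,  0.025,  0.03 ,
        0.035,  0.04 ,  0.045,  0.05 ,  0.055,  0.06 ,  0.065,  0.07 ,
        0.075,  0.08 ,  0.085,  0.09 ,  0.095,  0.1  ,  0.105,  0.11 ,
        0.115,  0.12 ]))
top phone 283 (array([ 0.52519689, -0.00453191]), np.float64(-154.9118566789631), np.float64(0.1202486814857319), np.float64(0.009698624722372335)) [0.07353926 0.07964213 0.08247176]
top bar 312 (array([ 0.53906309, -0.19
[... 1070 characters left out ...]
 0.045,  0.05 ,  0.055,  0.06 ,  0.065,  0.07 ,
        0.075,  0.08 ,  0.085,  0.09 ,  0.095,  0.1  ,  0.105,  0.11 ,
        0.115,  0.12 ]))
scene phone 727 (array([0.52271148, 0.00084187]), np.float64(-154.92340562637403), np.float64(0.12074134944391245), np.float64(0.010782832618551905)) [0.06641721 0.0788436  0.08288292]
scene bar 496 (array([ 0.536821  , -0.18663148]), np.float64(-157.51517958339605), np.float64(0.10098704354457938), np.float64(0.013555707891528497)) [0.0962305  0.10545991 0.10894852]
scene loaded 527 (array([ 0.55297119, -0.22557221]), np.float64(-158.49044185915486), np.float64(0.11984682659344258), np.float64(0.06067029944589416)) [0.07089804 0.07937649 0.08371246]
```

View pics/c1.png

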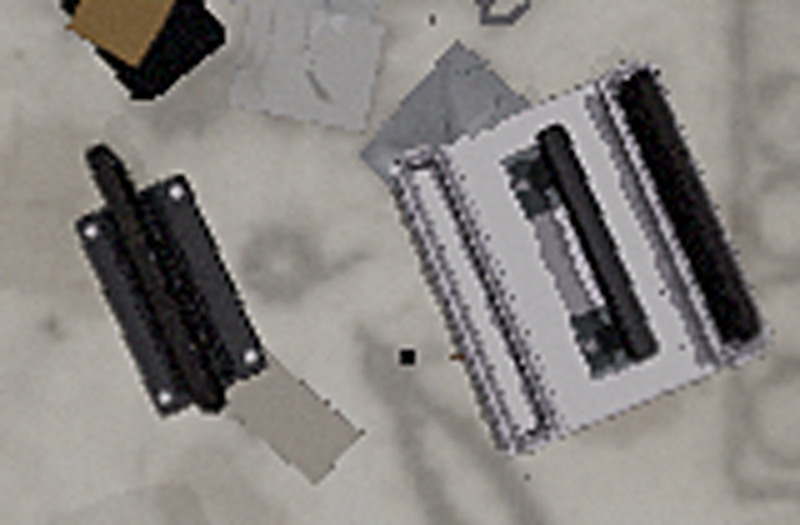

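In this crop the phone crosses the stand from (100,155) to (210,400). The caddy's left slot, from (415,165) to (525,440), is empty and light-coloured. The right slot, from (635,80) to (745,340), holds the other phone, and the bar runs from (550,135) to (645,355). So caddy +y faces world +y, and its x heading is about 22.6°.

```bash
python3 - <<'E'
from h import *
for n in("top","scene"):
    z=np.load(f"{n}0.npz");d=z["d"];W=cloud(n,d);h,w=d.shape
    R2=np.zeros((h,w),bool);R3=R2.copy()
    if n=="top": R2[200:290,220:275]=1;R3[195:290,285:375]=1
    else: R2[255:315,225:312]=1;R3[165:260,270:365]=1
    X,Z=W,W[...,2]
    th=np.radians(22.6);u=np.array([np.cos(th),np.sin(th)]);v=np.array([-u[1],u[0]])
    bar=W[R3&(Z>.103)&(Z<.115)];b=line(bar);print(n,"bar",b,np.median(bar[:,2]))
    ph=W[R2&(Z>.0775)&(Z<.09)];print(n,"phone",line(ph),np.median(ph[:,2]))
    y=(W[...,:2]-b[0])@v; x=(W[...,:2]-b[0])@u
    M=R3&(abs(Z-.08)<.004)&(y<-.03);print(n,"loaded",line(W[M]),"y",np.mean(y[M]),"x",np.percentile(x[M],[1,99]),np.median(Z[M]))
    M=R3&(Z>.040)&(Z<.048)
    print(n,"lips y hist",[(int(1000*a),int(c)) for c,a in zip(*np.histogram(y[M],bins=np.arange(-.07,.071,.002))) if c])
    M=R3&(Z>.005)&(Z<.02)&(y>.035)&(y<.065)&(abs(x)<.05);print("floor y",np.percentile(y[M],[2,50,98]),np.median(Z[M]))
    M=R2&(Z>.025)&(Z<.035);print("stand lips",line(W[M]))
E
```

```text
top bar (array([ 0.53895123, -0.19217789]), np.float64(-157.47035889375374), np.float64(0.10048712687671675), np.float64(0.011705819128894606)) 0.10574007838023058
top phone (array([ 0.52569341, -0.00396889]), np.float64(-154.99077151863872), np.float64(0.11557683210064887), np.float64(0.009457282029793037)) 0.0800592704415124
top loaded (array([ 0.55798085, -0.23844807]), np.float64(-157.23571385177002), np.float64(0.11759206204102698), np.float64(0.009931483339258213)) y -0.050030237266610725 x [-0.05901407  0.05858525] 0.07960522004477166
top lips y hist [(-66, 3), (-64, 30), (-62, 4), (-60, 1), (-57, 2), (-55, 3), (-53, 2), (-51, 1), (-49, 1), (-47, 6), (-45, 31), (-43, 1), (-41, 15), (-39, 53), (-37, 27), (-1, 1), (36, 37), (38, 54), (40, 19), (42, 1), (44, 4), (46, 3), (48, 2), (50, 4), (52, 4), (54, 3), (58, 26), (60, 51), (62, 24)]
floor y [0.04311627 0.04948116 0.06318112] 0.0070280552722360445
stand lips (array([ 0.52128847, -0.00673686]), np.float64(-155.05889478317476), np.float64(0.09212542780471342), np.float64(0.027374780068861522))
scene bar (array([ 0.53744781, -0.18
[... 382 characters left out ...]
float64(0.11852567549642748), np.float64(0.011514810257191354)) y -0.04955776820349178 x [-0.05953916  0.05898364] 0.08041100156913705
scene lips y hist [(-66, 1), (-64, 4), (-62, 4), (-57, 4), (-55, 5), (-53, 3), (-51, 2), (-49, 13), (-47, 16), (-45, 5), (-43, 7), (-41, 35), (-39, 37), (-37, 12), (-3, 1), (-1, 1), (0, 9), (2, 18), (4, 3), (32, 4), (34, 26), (36, 81), (38, 76), (40, 36), (42, 4), (44, 5), (46, 5), (48, 5), (50, 6), (52, 6), (54, 3), (56, 6), (58, 47), (60, 68), (62, 10)]
floor y [0.05502496 0.05781313 0.06260909] 0.010220937654796591
stand lips (array([0.52052407, 0.00455246]), np.float64(-155.0278524389977), np.float64(0.11990979229028514), np.float64(0.011759959291491547))
```

```bash
cat >> h.py <<'E'
from scipy.spatial.transform import Rotation as Ro
def go(p,hd):
    "rotvec to do first, then shift (mm) in the turned tool axes"
    o=get_obs();a=np.radians(hd);R0=Ro.from_quat(o["eef_rot"])
    x=[np.cos(a),np.sin(a),0];y=[np.sin(a),-np.cos(a),0]
    Rt=Ro.from_matrix(np.array([x,y,[0,0,-1]]).T)
    print("t",round(o["time"],2),"pos",o["position"].round(4),"F",o["force"].round(1),"grip",round(o["grip_force"],1),round(o["gripper_width"],3))
    print("rot",(R0.inv()*Rt).as_rotvec().round(4),"shift",(1000*Rt.inv().apply(np.array(p)-o["position"])).round(1))
E
python3 -c "
from h import *
go([.5245,-.0023,.17],25.0)"
```

```text
t 0.1 pos [ 0.2848 -0.5838  0.2552] F [0.2 0.1 0.3] grip 0.0 1.001
rot [-0.0019 -0.0001  0.0175] shift [ 463.  -425.7   85.2]
```

Request:
play_rows(
  fingers=0.4,
  series=[
    {"linear":[0,0,0],"delta_rot":[-0.0019,0,0.0175]},
    {"linear":[15,-14,0],"delta_rot":[0,0,0]},
    {"linear":[26,-24,0],"delta_rot":[0,0,0]},
    {"linear":[26,-24,0],"delta_rot":[0,0,0]},
    {"linear":[26,-24,0],"delta_rot":[0,0,0]},
    {"linear":[26,-24,0],"delta_rot":[0,0,0]},
    {"linear":[26,-24,0],"delta_rot":[0,0,0]},
    {"linear":[26,-24,0],"delta_rot":[0,0,0]},
    {"linear":[26,-24,0],"delta_rot":[0,0,0]},
    {"linear":[26,-24,0],"delta_rot":[0,0,0]},
  ],
)

```text
time: 1.1
position: [0.4002, -0.3018, 0.2558]
eef_rot: [0.976, 0.216, 0.0, 0.001]
force: [-0.3, 0.3, -0.5]
gripper_width: 0.404
grip_force: 0.0
```

Request:
play_rows(
  series=[
    {"linear":[26,-24,0],"delta_rot":[0,0,0]},
    {"linear":[26,-24,0],"delta_rot":[0,0,0]},
    {"linear":[26,-24,0],"delta_rot":[0,0,0]},
    {"linear":[26,-24,0],"delta_rot":[0,0,0]},
    {"linear":[26,-24,0],"delta_rot":[0,0,0]},
    {"linear":[26,-24,0],"delta_rot":[0,0,0]},
    {"linear":[26,-24,20],"delta_rot":[0,0,0]},
    {"linear":[26,-24,25],"delta_rot":[0,0,0]},
    {"linear":[24,-20,25],"delta_rot":[0,0,0]},
    {"linear":[8,-8,15],"delta_rot":[0,0,0]},
  ],
)

```text
time: 2.1
position: [0.5241, -0.0004, 0.1682]
eef_rot: [0.976, 0.217, -0.001, 0.0]
force: [0.7, -0.3, -0.9]
gripper_width: 0.4
grip_force: 0.0
```

```bash
python3 -c "
from h import *
go([.5245,-.0023,.11],25.0);p,d=get_image('scene');cv2.imwrite('pics/s2.png',cv2.resize(p[120:340,180:400],None,fx=2.7,fy=2.7)[...,::-1])"
```

```text
t 2.1 pos [ 5.241e-01 -4.000e-04  1.682e-01] F [ 0.7 -0.3 -0.9] grip 0.0 0.4
rot [0.0002 0.0021 0.0021] shift [-0.5  1.9 58.2]
```

View pics/s2.png

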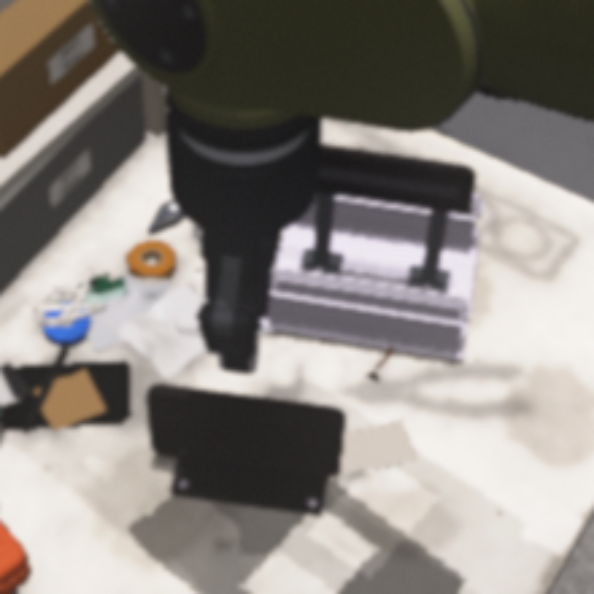

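The view shows the finger at about (235,345) above the middle of the phone's top edge at (245,400). I'll go down and pinch.

Request:
play_rows(
  series=[
    {"linear":[-0.5,1.9,8],"delta_rot":[0,0.002,0.002]},
    {"linear":[0,0,12],"delta_rot":[0,0,0]},
    {"linear":[0,0,12],"delta_rot":[0,0,0]},
    {"linear":[0,0,12],"delta_rot":[0,0,0]},
    {"linear":[0,0,12],"delta_rot":[0,0,0]},
    {"linear":[0,0,12],"delta_rot":[0,0,0]},
    {"linear":[0,0,11],"delta_rot":[0,0,0]},
    {"linear":[0,0,9],"delta_rot":[0,0,0]},
    {"linear":[0,0,6],"delta_rot":[0,0,0]},
    {"linear":[0,0,0],"delta_rot":[0,0,0]},
  ],
)

```text
time: 3.15
position: [0.5245, -0.0045, 0.0754]
eef_rot: [0.977, 0.216, 0.0, 0.0]
force: [0.4, -0.2, -0.1]
gripper_width: 0.397
grip_force: 0.0
```

Request:
play_rows(
  fingers=0.22,
  series=[
    {"linear":[0,0,0],"delta_rot":[0,0,0]},
    {"linear":[0,0,0],"delta_rot":[0,0,0]},
    {"linear":[0,0,0],"delta_rot":[0,0,0]},
    {"linear":[0,0,0],"delta_rot":[0,0,0]},
    {"linear":[0,0,0],"delta_rot":[0,0,0]},
    {"linear":[0,0,0],"delta_rot":[0,0,0]},
    {"linear":[0,0,0],"delta_rot":[0,0,0]},
    {"linear":[0,0,0],"delta_rot":[0,0,0]},
    {"linear":[0,0,0],"delta_rot":[0,0,0]},
    {"linear":[0,0,0],"delta_rot":[0,0,0]},
  ],
)

```text
time: 4.15
position: [0.5252, -0.0046, 0.0765]
eef_rot: [0.977, 0.215, 0.001, 0.001]
force: [0.0, -0.1, 0.2]
gripper_width: 0.219
grip_force: 0.0
```

```bash
python3 -c "
from h import *
go([.5245,-.0023,.074],25.0);p,d=get_image('scene');cv2.imwrite('pics/s3.png',cv2.resize(p[180:340,200:360],None,fx=3.7,fy=3.7)[...,::-1])"
```

```text
t 4.15 pos [ 0.5252 -0.0046  0.0765] F [ 0.  -0.1  0.2] grip 0.0 0.219
rot [ 0.0019 -0.002  -0.002 ] shift [ 0.4 -2.4  2.5]
```

View pics/s3.png

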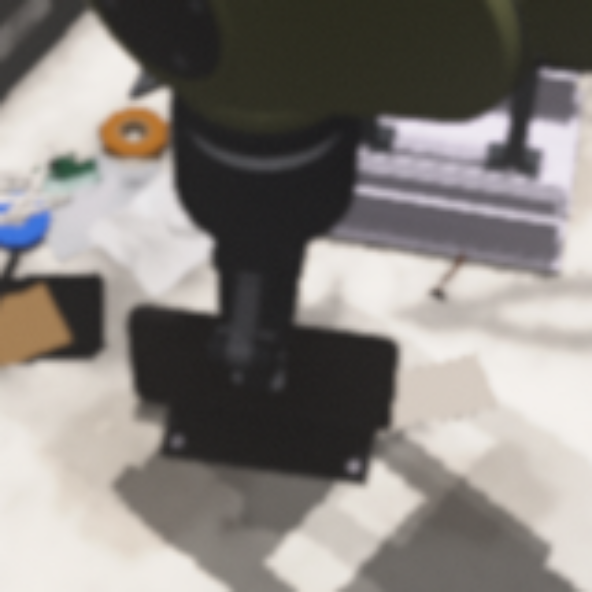

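The fingers straddle the phone at its middle, around (255,370), without touching. I'll close.

Request:
play_rows(
  fingers=0,
  series=[
    {"linear":[0,-1,1],"delta_rot":[0,0,0]},
    {"linear":[0,0,0],"delta_rot":[0,0,0]},
    {"linear":[0,0,0],"delta_rot":[0,0,0]},
    {"linear":[0,0,0],"delta_rot":[0,0,0]},
    {"linear":[0,0,0],"delta_rot":[0,0,0]},
    {"linear":[0,0,0],"delta_rot":[0,0,0]},
    {"linear":[0,0,0],"delta_rot":[0,0,0]},
    {"linear":[0,0,0],"delta_rot":[0,0,0]},
    {"linear":[0,0,0],"delta_rot":[0,0,0]},
    {"linear":[0,0,0],"delta_rot":[0,0,0]},
  ],
)

```text
time: 5.2
position: [0.525, -0.0036, 0.0761]
eef_rot: [0.977, 0.215, 0.001, 0.001]
force: [-1.7, 1.4, 5.3]
gripper_width: 0.101
grip_force: 58.9
```

```bash
python3 -c "
from h import *
for i in range(2):
  go([.5245,-.0023,.074],25.0);get_image('scene')
print(get_obs()['ft_torque'])"
```

```text
t 5.2 pos [ 0.525  -0.0036  0.0761] F [-1.7  1.4  5.3] grip 58.9 0.101
rot [ 0.0017 -0.0026 -0.0022] shift [ 0.1 -1.4  2.1]
t 5.25 pos [ 0.525  -0.0036  0.0761] F [-2.   0.4  5.5] grip 58.9 0.103
rot [ 0.0017 -0.0026 -0.0021] shift [ 0.1 -1.4  2.1]
[ 0.35178137  0.28352408 -0.02792861]
```

Request:
play_rows(
  series=[
    {"linear":[0,0,-4],"delta_rot":[0,0,0]},
    {"linear":[0,0,-8],"delta_rot":[0,0,0]},
    {"linear":[0,0,-10],"delta_rot":[0,0,0]},
    {"linear":[0,0,-12],"delta_rot":[0,0,0]},
    {"linear":[0,0,-12],"delta_rot":[0,0,0]},
    {"linear":[0,0,-12],"delta_rot":[0,0,0]},
    {"linear":[0,0,-12],"delta_rot":[0,0,0]},
    {"linear":[0,0,-10],"delta_rot":[0,0,0]},
    {"linear":[0,0,-8],"delta_rot":[0,0,0]},
    {"linear":[0,0,-2],"delta_rot":[0,0,0]},
  ],
)

```text
time: 6.3
position: [0.5251, -0.0037, 0.1669]
eef_rot: [0.977, 0.215, 0.002, 0.001]
force: [-0.3, 1.3, -2.6]
gripper_width: 0.098
grip_force: 58.4
```

Request:
play_rows(
  series=[
    {"linear":[-3,6,0],"delta_rot":[0,0,0]},
    {"linear":[-7,14,0],"delta_rot":[0,0,0]},
    {"linear":[-9,17,0],"delta_rot":[0,0,0]},
    {"linear":[-9,17,0],"delta_rot":[0,0,0]},
    {"linear":[-9,17,0],"delta_rot":[0,0,0]},
    {"linear":[-9,17,0],"delta_rot":[0,0,0]},
    {"linear":[-9,17,0],"delta_rot":[0,0,0]},
    {"linear":[-6.7,13,0],"delta_rot":[0,0,0]},
    {"linear":[-3,8,0],"delta_rot":[0,0,0.0436]},
    {"linear":[0,0,0],"delta_rot":[0,0,0]},
  ],
)

```text
time: 7.3
position: [0.5187, -0.1463, 0.1653]
eef_rot: [0.981, 0.193, 0.001, 0.001]
force: [0.3, 1.1, -1.3]
gripper_width: 0.104
grip_force: 58.5
```

```bash
python3 - <<'E'
from h import *
go([.5197,-.1451,.166],22.5)
for n in("top","scene"):
    p,d=get_image(n); np.savez(f"{n}1.npz",p=p,d=d)
    cv2.imwrite(f"pics/{n}1.png",(cv2.resize(p[180:300,260:400],None,fx=5,fy=5) if n=="top" else cv2.resize(p[100:300,200:400],None,fx=3,fy=3))[...,::-1])
E
```

```text
t 7.3 pos [ 0.5187 -0.1463  0.1653] F [ 0.3  1.1 -1.3] grip 58.5 0.104
rot [ 0.0015 -0.0017 -0.0051] shift [ 1.4 -0.8 -0.7]
```

View pics/scene1.png

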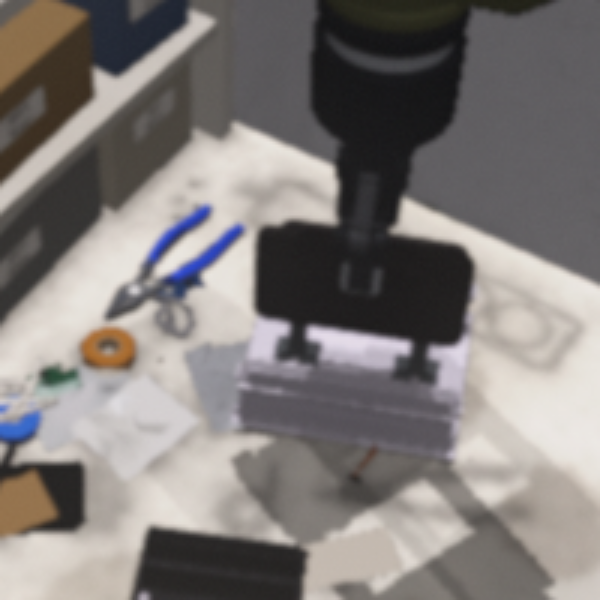

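View pics/top1.png

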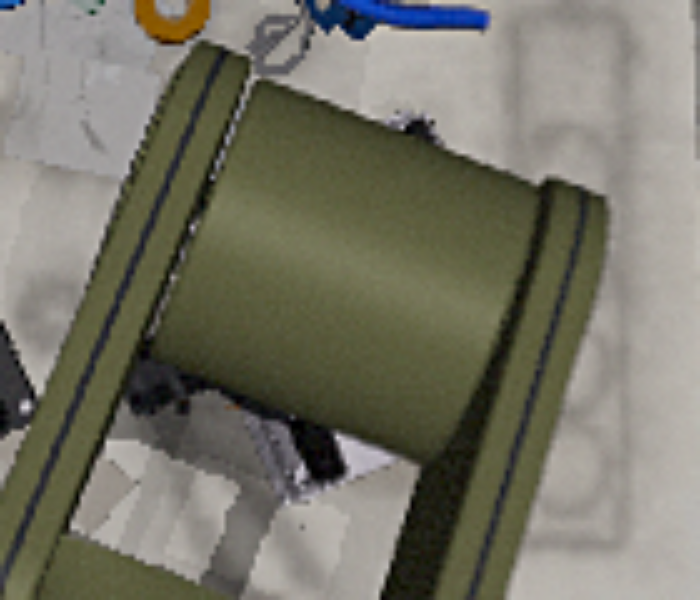

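The scene view shows the held phone from (255,230) to (472,340), above the caddy and parallel to the slot, whose lips run from (240,375) to (460,400). The top view is blocked by the arm. I'll measure the phone against the slot in the scene view alone.

```bash
python3 - <<'E'
from h import *
th=np.radians(22.5);u=np.array([np.cos(th),np.sin(th),0]);v=np.array([-u[1],u[0],0])
W0=cloud("scene",np.load("scene0.npz")["d"]);z1=np.load("scene1.npz");W=cloud("scene",z1["d"])
org=np.array([.5374,-.1878,0])
f=lambda W:((W-org)@u,(W-org)@v,W[...,2])
R=np.zeros(W.shape[:2],bool);R[170:220,280:362]=1
x,y,z=f(W);M=R&(z>.104)&(z<.165)&(abs(y-.053)<.02)
A=np.c_[x[M],z[M]-.13,np.ones(M.sum())];k,*_=np.linalg.lstsq(A,y[M],rcond=None)
print("held face y=%.4f at z .13, slope x %.4f z %.4f"%(k[2],k[0],k[1]),"res",np.std(y[M]-A@k))
N=R&(z>.09)&(z<.18)&(abs(y-.053)<.02);B=N&(z>.108)&(z<.13);print("x ext",np.percentile(x[B],[.5,99.5]),"z",np.percentile(z[N],[1,99]))
top=N&(z>.172);print("top strip y",np.percentile(y[top],[2,50,98]))
print("bottom z by x:",[(round(c,2),round(float(np.percentile(z[N&(abs(x-c)<.008)],2)),4)) for c in(-.05,-.03,0,.03,.05)])
x0,y0,z0=f(W0);C=np.zeros_like(R);C[165:260,270:365]=1
M=C&(z0>.01)&(z0<.038)&(y0>.05)&(abs(x0)<.06);print("outer wall y",np.histogram(y0[M],np.arange(.05,.075,.002)))
M=C&(z0>.039)&(z0<.046)&(y0>.03)
print("lip x ext",np.percentile(x0[M],[1,99]))
for a in(-.04,0,.04):
    for lo,hi in((.03,.045),(.055,.066)):
        m=M&(abs(x0-a)<.02)&(y0>lo)&(y0<hi);print(a,"lip y",np.percentile(y0[m],[2,50,98]).round(4),np.median(z0[m]).round(4))
M=C&(abs(z0-.08)<.004)&(y0<-.03);print("loaded face-side y",np.percentile(y0[M],[2,50,98]),np.percentile(x0[M],[1,99]))
E
```

```text
held face y=0.0525 at z .13, slope x -0.0024 z 0.0307 res 0.002547854914440026
x ext [-0.06255475  0.06107173] z [0.10062371 0.1718825 ]
top strip y [0.04645401 0.04929853 0.0545248 ]
bottom z by x: [(-0.05, 0.102), (-0.03, 0.1025), (0, 0.1016), (0.03, 0.1013), (0.05, 0.1013)]
outer wall y (array([  0,   2,  46, 353, 144,   5,   3,   1,   0,   0,   0,   0]), array([0.05 , 0.052, 0.054, 0.056, 0.058, 0.06 , 0.062, 0.064, 0.066,
       0.068, 0.07 , 0.072, 0.074]))
lip x ext [-0.07058194  0.07022139]
-0.04 lip y [0.0346 0.0381 0.0424] 0.0416
-0.04 lip y [0.058  0.0596 0.0619] 0.043
0 lip y [0.0345 0.0382 0.0409] 0.042
0 lip y [0.0576 0.0602 0.0621] 0.0433
0.04 lip y [0.0349 0.0381 0.0419] 0.0416
0.04 lip y [0.0573 0.0603 0.0622] 0.0432
loaded face-side y [-0.0561081  -0.04890799 -0.04518202] [-0.05943148  0.05909553]
```

```bash
python3 - <<'E'
from h import *
th=np.radians(22.5);u=np.array([np.cos(th),np.sin(th),0]);v=np.array([-u[1],u[0],0])
org=np.array([.5374,-.1878,0])
def band(W,R,o,uu,vv,zs,yl):
    x,y,z=(W-o)@uu,(W-o)@vv,W[...,2]
    for a in zs:
        print(round(a,3),[(round(1000*float(np.median(y[m])),1),int(m.sum())) for lo,hi in((-.055,-.02),(.02,.055)) for m in [R&(abs(z-a)<.004)&(x>lo)&(x<hi)&(abs(y-yl)<.02)]])
W=cloud("scene",np.load("scene1.npz")["d"]);R=np.zeros(W.shape[:2],bool);R[170:220,280:362]=1
print("held");band(W,R,org,u,v,np.arange(.105,.176,.01),.05)
W0=cloud("scene",np.load("scene0.npz")["d"]);R=np.zeros_like(R);R[255:315,225:312]=1
t=np.radians(25);u2=np.array([np.cos(t),np.sin(t),0]);v2=np.array([-u2[1],u2[0],0])
print("in stand, about scene top-centre");band(W0,R,np.array([.5231,-.0006,0]),u2,v2,np.arange(.04,.086,.01),0)
E
```

```text
held
0.105 [(52.4, 62), (51.8, 55)]
0.115 [(52.4, 60), (52.3, 62)]
0.125 [(52.6, 60), (52.4, 56)]
0.135 [(52.2, 67), (52.1, 68)]
0.145 [(52.5, 70), (51.9, 72)]
0.155 [(52.2, 68), (51.9, 66)]
0.165 [(52.2, 77), (51.8, 75)]
0.175 [(49.1, 29), (49.8, 29)]
in stand, about scene top-centre
0.04 [(3.2, 50), (3.5, 48)]
0.05 [(3.4, 53), (3.2, 51)]
0.06 [(3.3, 55), (3.5, 55)]
0.07 [(3.4, 57), (3.3, 53)]
0.08 [(1.0, 128), (1.2, 131)]
```

The held phone is upright and parallel, but sits about 2 mm too close to the bar. I'll correct that and lower it.

Request:
play_rows(
  series=[
    {"linear":[0.5,-2,0],"delta_rot":[0,0,-0.005]},
    {"linear":[0,0,4],"delta_rot":[0,0,0]},
    {"linear":[0,0,7],"delta_rot":[0,0,0]},
    {"linear":[0,0,7],"delta_rot":[0,0,0]},
    {"linear":[0,0,7],"delta_rot":[0,0,0]},
    {"linear":[0,0,7],"delta_rot":[0,0,0]},
    {"linear":[0,0,7],"delta_rot":[0,0,0]},
    {"linear":[0,0,6],"delta_rot":[0,0,0]},
    {"linear":[0,0,3],"delta_rot":[0,0,0]},
    {"linear":[0,0,0],"delta_rot":[0,0,0]},
  ],
)

```text
time: 8.4
position: [0.5184, -0.1431, 0.117]
eef_rot: [0.98, 0.197, 0.001, 0.0]
force: [0.8, 0.1, -1.4]
gripper_width: 0.102
grip_force: 58.5
```

```bash
python3 - <<'E'
from h import *
go([.5197,-.1451,.0761],22.5)
p,d=get_image("scene");np.savez("scene2.npz",p=p,d=d)
th=np.radians(22.5);u=np.array([np.cos(th),np.sin(th),0]);v=np.array([-u[1],u[0],0]);org=np.array([.5374,-.1878,0])
W=cloud("scene",d);x,y,z=(W-org)@u,(W-org)@v,W[...,2]
R=np.zeros(W.shape[:2],bool);R[170:262,260:370]=1
for a in(.065,.075,.085,.095,.105,.115):
    print(a,[(round(1000*float(np.median(y[m])),1),int(m.sum())) for lo,hi in((-.055,-.02),(.02,.055)) for m in [R&(abs(z-a)<.004)&(x>lo)&(x<hi)&(abs(y-.05)<.02)]])
m=R&(z>.06)&(z<.115)&(y>.04)&(y<.06);print("x",np.percentile(x[m],[.5,99.5]))
for lo,hi in((.03,.045),(.055,.066)):
    m=R&(z>.039)&(z<.046)&(abs(x)<.06)&(y>lo)&(y<hi);print("lip y",np.percentile(y[m],[2,50,98]).round(4))
m=R&(z>.01)&(z<.035)&(abs(x)<.06)&(y>.05)&(y<.07);print("wall",np.median(y[m]))
E
```

```text
t 8.4 pos [ 0.5184 -0.1431  0.117 ] F [ 0.8  0.1 -1.4] grip 58.5 0.102
rot [ 0.001  -0.0013  0.0029] shift [ 0.5  2.4 40.9]
0.065 [(54.6, 53), (54.9, 53)]
0.075 [(54.5, 58), (54.8, 54)]
0.085 [(54.6, 60), (55.2, 53)]
0.095 [(54.4, 59), (54.5, 52)]
0.105 [(54.7, 61), (54.4, 64)]
0.115 [(54.6, 66), (54.6, 64)]
x [-0.06200617  0.06184343]
lip y [0.0448 0.0448 0.0448]
lip y [0.0575 0.0601 0.062 ]
wall 0.05717793371797833
```

Request:
play_rows(
  series=[
    {"linear":[0,0,2],"delta_rot":[0,0,0]},
    {"linear":[0,0,3],"delta_rot":[0,0,0]},
    {"linear":[0,0,3],"delta_rot":[0,0,0]},
    {"linear":[0,0,3],"delta_rot":[0,0,0]},
    {"linear":[0,0,3],"delta_rot":[0,0,0]},
    {"linear":[0,0,3],"delta_rot":[0,0,0]},
    {"linear":[0,0,3],"delta_rot":[0,0,0]},
    {"linear":[0,0,2],"delta_rot":[0,0,0]},
    {"linear":[0,0,1],"delta_rot":[0,0,0]},
    {"linear":[0,0,0],"delta_rot":[0,0,0]},
  ],
)

```text
time: 9.45
position: [0.5188, -0.1434, 0.0945]
eef_rot: [0.981, 0.196, 0.001, 0.001]
force: [1.5, -2.3, -2.6]
gripper_width: 0.101
grip_force: 58.4
```

Request:
play_rows(
  series=[
    {"linear":[0,0,2],"delta_rot":[0,0,0]},
    {"linear":[0,0,2],"delta_rot":[0,0,0]},
    {"linear":[0,0,2],"delta_rot":[0,0,0]},
    {"linear":[0,0,2],"delta_rot":[0,0,0]},
    {"linear":[0,0,2],"delta_rot":[0,0,0]},
    {"linear":[0,0,2],"delta_rot":[0,0,0]},
    {"linear":[0,0,2],"delta_rot":[0,0,0]},
    {"linear":[0,0,1],"delta_rot":[0,0,0]},
    {"linear":[0,0,0],"delta_rot":[0,0,0]},
    {"linear":[0,0,0],"delta_rot":[0,0,0]},
  ],
)

```text
time: 10.45
position: [0.5187, -0.1432, 0.0794]
eef_rot: [0.98, 0.197, 0.001, 0.001]
force: [1.8, -2.9, -2.2]
gripper_width: 0.1
grip_force: 58.4
```

Request:
play_rows(
  series=[
    {"linear":[0,0,0.5],"delta_rot":[0,0,0]},
    {"linear":[0,0,0.5],"delta_rot":[0,0,0]},
    {"linear":[0,0,0.5],"delta_rot":[0,0,0]},
    {"linear":[0,0,0.5],"delta_rot":[0,0,0]},
    {"linear":[0,0,0.5],"delta_rot":[0,0,0]},
    {"linear":[0,0,0.5],"delta_rot":[0,0,0]},
    {"linear":[0,0,0],"delta_rot":[0,0,0]},
    {"linear":[0,0,0],"delta_rot":[0,0,0]},
    {"linear":[0,0,0],"delta_rot":[0,0,0]},
    {"linear":[0,0,0],"delta_rot":[0,0,0]},
  ],
)

```text
time: 11.45
position: [0.5188, -0.1432, 0.0765]
eef_rot: [0.98, 0.197, 0.001, 0.001]
force: [0.9, -1.5, -2.0]
gripper_width: 0.098
grip_force: 58.7
```

Request:
play_rows(
  series=[
    {"linear":[0,0,0.4],"delta_rot":[0,0,0]},
    {"linear":[0,0,0.4],"delta_rot":[0,0,0]},
    {"linear":[0,0,0.4],"delta_rot":[0,0,0]},
    {"linear":[0,0,0.4],"delta_rot":[0,0,0]},
    {"linear":[0,0,0.4],"delta_rot":[0,0,0]},
    {"linear":[0,0,0],"delta_rot":[0,0,0]},
    {"linear":[0,0,0],"delta_rot":[0,0,0]},
    {"linear":[0,0,0],"delta_rot":[0,0,0]},
    {"linear":[0,0,0],"delta_rot":[0,0,0]},
    {"linear":[0,0,0],"delta_rot":[0,0,0]},
  ],
)

```text
time: 12.45
position: [0.5189, -0.1433, 0.076]
eef_rot: [0.98, 0.197, 0.001, 0.001]
force: [-3.7, -0.6, 9.3]
gripper_width: 0.096
grip_force: 60.2
```

The force rise shows the phone is on the floor. I'll release partway and rise.

Request:
play_rows(
  fingers=0.26,
  series=[
    {"linear":[0,0,-0.5],"delta_rot":[0,0,0]},
    {"linear":[0,0,0],"delta_rot":[0,0,0]},
    {"linear":[0,0,0],"delta_rot":[0,0,0]},
    {"linear":[0,0,0],"delta_rot":[0,0,0]},
    {"linear":[0,0,0],"delta_rot":[0,0,0]},
    {"linear":[0,0,-4],"delta_rot":[0,0,0]},
    {"linear":[0,0,-8],"delta_rot":[0,0,0]},
    {"linear":[0,0,-12],"delta_rot":[0,0,0]},
    {"linear":[0,0,-12],"delta_rot":[0,0,0]},
    {"linear":[0,0,-12],"delta_rot":[0,0,0]},
  ],
)

```text
time: 13.45
position: [0.519, -0.1434, 0.1247]
eef_rot: [0.981, 0.196, 0.002, 0.001]
force: [-1.0, -0.8, -0.6]
gripper_width: 0.261
grip_force: 0.0
```

Request:
play_rows(
  fingers=0.4,
  series=[
    {"linear":[0,0,-14],"delta_rot":[0,0,0]},
    {"linear":[0,0,-14],"delta_rot":[0,0,0]},
    {"linear":[0,0,-12],"delta_rot":[0,0,0]},
    {"linear":[0,0,-8],"delta_rot":[0,0,0]},
    {"linear":[0,0,0],"delta_rot":[0,0,0]},
    {"linear":[0,0,0],"delta_rot":[0,0,0]},
    {"linear":[0,0,0],"delta_rot":[0,0,0]},
    {"linear":[0,0,0],"delta_rot":[0,0,0]},
    {"linear":[0,0,0],"delta_rot":[0,0,0]},
    {"linear":[0,0,0],"delta_rot":[0,0,0]},
  ],
)

```text
time: 14.45
position: [0.5184, -0.1431, 0.1707]
eef_rot: [0.98, 0.197, 0.001, 0.0]
force: [0.2, 0.1, 0.7]
gripper_width: 0.398
grip_force: 0.0
```

```bash
python3 - <<'E'
from h import *
p,d=get_image("scene");cv2.imwrite("pics/s4.png",cv2.resize(p[100:300,200:400],None,fx=3,fy=3)[...,::-1])
th=np.radians(22.5);u=np.array([np.cos(th),np.sin(th),0]);v=np.array([-u[1],u[0],0]);org=np.array([.5374,-.1878,0])
W=cloud("scene",d);x,y,z=(W-org)@u,(W-org)@v,W[...,2]
R=np.zeros(W.shape[:2],bool);R[140:262,260:370]=1
m=R&(z>.05)&(z<.09)&(y>.04)&(y<.06)
print("x",np.percentile(x[m],[.5,99.5]),"ztop",np.percentile(z[m],99),"face y",[np.median(y[m&(abs(z-a)<.004)]).round(4) for a in(.055,.065,.073)])
for a in(-.05,-.02,.02,.05):
    k=m&(abs(x-a)<.01);print(a,"top z",np.percentile(z[k],98).round(4),"face",np.median(y[k&(z<.072)]).round(4))
m=R&(z>.095)&(z<.115)&(y<.02);m&=y>-.02;print("bar",line(W[m&(z>.103)]))
m=R&(z>.01)&(z<.035)&(abs(x)<.06)&(y>.05)&(y<.07);print("wall",np.median(y[m]))
go([.5379,-.1894,.150],22.5)
E
```

```text
x [-0.06123216  0.06115955] ztop 0.08344471391876035 face y [np.float64(0.054), np.float64(0.054), np.float64(0.0541)]
-0.05 top z 0.0826 face 0.0539
-0.02 top z 0.083 face 0.054
0.02 top z 0.0836 face 0.0542
0.05 top z 0.0828 face 0.0544
bar (array([ 0.53691161, -0.18775346]), np.float64(-157.25509527314068), np.float64(0.10053963131151711), np.float64(0.01348571612048137))
wall 0.05744934570982378
t 14.5 pos [ 0.5184 -0.1431  0.1709] F [-0.9  0.6  0.2] grip 0.0 0.398
rot [ 0.0015 -0.0018  0.003 ] shift [ 0.3 50.2 20.9]
```

View pics/s4.png

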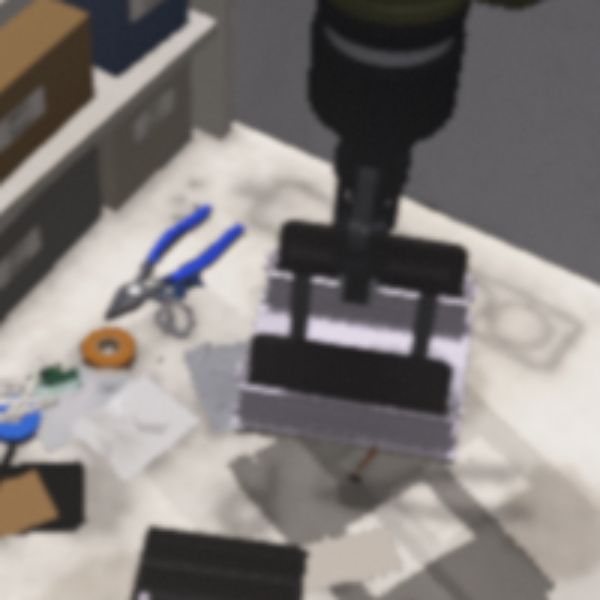

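The phone is seated level in the near slot, from (250,340) to (450,410), and the caddy hasn't moved. The fingers are above it. Next I'll move over the bar.

Request:
play_rows(
  series=[
    {"linear":[0.3,4,0],"delta_rot":[0.0015,-0.0018,0.003]},
    {"linear":[0,8,0],"delta_rot":[0,0,0]},
    {"linear":[0,10,0],"delta_rot":[0,0,0]},
    {"linear":[0,12,0],"delta_rot":[0,0,0]},
    {"linear":[0,10,0],"delta_rot":[0,0,0]},
    {"linear":[0,6,0],"delta_rot":[0,0,0]},
    {"linear":[0,0,5],"delta_rot":[0,0,0]},
    {"linear":[0,0,8],"delta_rot":[0,0,0]},
    {"linear":[0,0,5],"delta_rot":[0,0,0]},
    {"linear":[0,0,0],"delta_rot":[0,0,0]},
  ],
)

```text
time: 15.5
position: [0.537, -0.1885, 0.1514]
eef_rot: [0.981, 0.195, -0.001, -0.001]
force: [-0.0, -0.0, 0.3]
gripper_width: 0.4
grip_force: 0.0
```

Request:
play_rows(
  series=[
    {"linear":[0,0,4],"delta_rot":[0,0,0]},
    {"linear":[0,0,6],"delta_rot":[0,0,0]},
    {"linear":[0,0,7],"delta_rot":[0,0,0]},
    {"linear":[0,0,7],"delta_rot":[0,0,0]},
    {"linear":[0,0,7],"delta_rot":[0,0,0]},
    {"linear":[0,0,7],"delta_rot":[0,0,0]},
    {"linear":[0,0,6],"delta_rot":[0,0,0]},
    {"linear":[0,0,4],"delta_rot":[0,0,0]},
    {"linear":[0,0,0],"delta_rot":[0,0,0]},
    {"linear":[0,0,0],"delta_rot":[0,0,0]},
  ],
)

```text
time: 16.5
position: [0.5381, -0.1893, 0.1052]
eef_rot: [0.981, 0.195, 0.0, 0.0]
force: [-0.2, -0.2, -0.1]
gripper_width: 0.399
grip_force: 0.0
```

```bash
python3 - <<'E'
from h import *
go([.5379,-.1894,.104],22.5)
E
```

```text
t 16.5 pos [ 0.5381 -0.1893  0.1052] F [-0.2 -0.2 -0.1] grip 0.0 0.399
rot [ 0.0005 -0.0004 -0.0001] shift [-0.2  0.   1.2]
```

Request:
play_rows(
  fingers=0.22,
  series=[
    {"linear":[0,0,1],"delta_rot":[0,0,0]},
    {"linear":[0,0,0],"delta_rot":[0,0,0]},
    {"linear":[0,0,0],"delta_rot":[0,0,0]},
    {"linear":[0,0,0],"delta_rot":[0,0,0]},
    {"linear":[0,0,0],"delta_rot":[0,0,0]},
    {"linear":[0,0,0],"delta_rot":[0,0,0]},
    {"linear":[0,0,0],"delta_rot":[0,0,0]},
    {"linear":[0,0,0],"delta_rot":[0,0,0]},
    {"linear":[0,0,0],"delta_rot":[0,0,0]},
    {"linear":[0,0,0],"delta_rot":[0,0,0]},
  ],
)

```text
time: 17.5
position: [0.538, -0.1892, 0.1041]
eef_rot: [0.981, 0.195, 0.0, 0.0]
force: [0.4, 1.1, 0.5]
gripper_width: 0.217
grip_force: 0.0
```

Request:
play_rows(
  fingers=0,
  series=[
    {"linear":[0,0,0],"delta_rot":[0,0,0]},
    {"linear":[0,0,0],"delta_rot":[0,0,0]},
    {"linear":[0,0,0],"delta_rot":[0,0,0]},
    {"linear":[0,0,0],"delta_rot":[0,0,0]},
    {"linear":[0,0,0],"delta_rot":[0,0,0]},
    {"linear":[0,0,0],"delta_rot":[0,0,0]},
    {"linear":[0,0,0],"delta_rot":[0,0,0]},
    {"linear":[0,0,0],"delta_rot":[0,0,0]},
    {"linear":[0,0,0],"delta_rot":[0,0,0]},
    {"linear":[0,0,0],"delta_rot":[0,0,0]},
  ],
)

```text
time: 18.5
position: [0.5382, -0.1894, 0.1044]
eef_rot: [0.981, 0.195, 0.0, 0.0]
force: [2.4, -4.2, -0.3]
gripper_width: 0.128
grip_force: 60.1
```

Request:
play_rows(
  series=[
    {"linear":[0,0,-0.5],"delta_rot":[0,0,0]},
    {"linear":[0,0,-1],"delta_rot":[0,0,0]},
    {"linear":[0,0,-1.5],"delta_rot":[0,0,0]},
    {"linear":[0,0,-2],"delta_rot":[0,0,0]},
    {"linear":[0,0,-3],"delta_rot":[0,0,0]},
    {"linear":[0,0,-3],"delta_rot":[0,0,0]},
    {"linear":[0,0,-3],"delta_rot":[0,0,0]},
    {"linear":[0,0,-3],"delta_rot":[0,0,0]},
    {"linear":[0,0,-2],"delta_rot":[0,0,0]},
    {"linear":[0,0,-1],"delta_rot":[0,0,0]},
  ],
)

```text
time: 19.5
position: [0.5381, -0.1893, 0.1246]
eef_rot: [0.981, 0.195, 0.0, 0.0]
force: [0.6, -0.7, -6.6]
gripper_width: 0.131
grip_force: 59.2
```

```bash
cat > lev.py <<'E'
from h import *
go([.5381,-.1893,.2245],22.5)
p,d=get_image("scene");np.savez("scene9.npz",p=p,d=d);print(get_obs()["ft_torque"])
z0=get_obs()["position"][2]-.1044
th=np.radians(22.5);u=np.array([np.cos(th),np.sin(th),0]);v=np.array([-u[1],u[0],0]);org=np.array([.5374,-.1878,0])
W=cloud("scene",d);x,y,z=(W-org)@u,(W-org)@v,W[...,2]-z0
m=(abs(x)<.075)&(abs(z-.042)<.007)&(y>.057)&(y<.066);k=np.polyfit(x[m],z[m],1);print("outer lip z",k,"y",np.polyfit(x[m],y[m],1))
m=(abs(x)<.065)&(z>.05)&(z<.09)&(y>.04)&(y<.07)
print("phone1 face y by z",[np.median(y[m&(abs(z-a)<.004)]).round(4) for a in(.055,.065,.073)],"top",[np.percentile(z[m&(abs(x-a)<.01)],98).round(4) for a in(-.05,-.02,.02,.05)],"x",np.percentile(x[m],[.5,99.5]))
m=(abs(x)<.065)&(z>.07)&(z<.09)&(y<-.035)&(y>-.065);print("phone2 top",m.sum(),[np.percentile(z[m&(abs(x-a)<.01)],95).round(4) if (m&(abs(x-a)<.01)).any() else None for a in(-.05,-.02,.02,.05)])
m=(abs(x)<.06)&(z>.01)&(z<.035)&(y>.045)&(y<.075);print("wall y by z",[np.median(y[m&(abs(z-a)<.004)]).round(4) for a in(.015,.023,.031)])
E
python3 lev.py
```

```text
t 19.5 pos [ 0.5381 -0.1893  0.1246] F [ 0.6 -0.7 -6.6] grip 59.2 0.131
rot [ 0.0007 -0.0007 -0.0001] shift [ -0.   -0.  -99.9]
[-0.04370077 -0.03365429  0.00195612]
outer lip z [0.0024436  0.04167502] y [0.00122381 0.06083009]
phone1 face y by z [np.float64(0.0554), np.float64(0.0555), np.float64(0.0554)] top [np.float64(0.0825), np.float64(0.0834), np.float64(0.0834), np.float64(0.0829)] x [-0.06094598  0.06150672]
phone2 top 344 [np.float64(0.0834), np.float64(0.0825), np.float64(0.0829), np.float64(0.0825)]
wall y by z [np.float64(0.0586), np.float64(0.0586), np.float64(0.0589)]
```

Both phones came up with the caddy, and it is level. Now the remaining 100 mm.

Request:
play_rows(
  series=[
    {"linear":[0,0,-2],"delta_rot":[0,0,0]},
    {"linear":[0,0,-4],"delta_rot":[0,0,0]},
    {"linear":[0,0,-5],"delta_rot":[0,0,0]},
    {"linear":[0,0,-6],"delta_rot":[0,0,0]},
    {"linear":[0,0,-6],"delta_rot":[0,0,0]},
    {"linear":[0,0,-6],"delta_rot":[0,0,0]},
    {"linear":[0,0,-6],"delta_rot":[0,0,0]},
    {"linear":[0,0,-6],"delta_rot":[0,0,0]},
    {"linear":[0,0,-6],"delta_rot":[0,0,0]},
    {"linear":[0,0,-6],"delta_rot":[0,0,0]},
  ],
)

```text
time: 20.55
position: [0.5379, -0.1892, 0.1776]
eef_rot: [0.981, 0.195, 0.0, 0.0]
force: [0.6, 0.7, -6.5]
gripper_width: 0.13
grip_force: 59.2
```

Request:
play_rows(
  series=[
    {"linear":[0,0,-6],"delta_rot":[0,0,0]},
    {"linear":[0,0,-6],"delta_rot":[0,0,0]},
    {"linear":[0,0,-6],"delta_rot":[0,0,0]},
    {"linear":[0,0,-6],"delta_rot":[0,0,0]},
    {"linear":[0,0,-6],"delta_rot":[0,0,0]},
    {"linear":[0,0,-6],"delta_rot":[0,0,0]},
    {"linear":[0,0,-5],"delta_rot":[0,0,0]},
    {"linear":[0,0,-3],"delta_rot":[0,0,0]},
    {"linear":[0,0,-2],"delta_rot":[0,0,0]},
    {"linear":[0,0,-1],"delta_rot":[0,0,0]},
  ],
)

```text
time: 21.55
position: [0.5379, -0.1892, 0.2242]
eef_rot: [0.981, 0.195, 0.0, 0.0]
force: [-0.1, -0.0, -6.8]
gripper_width: 0.13
grip_force: 59.2
```

Request:
play_rows(
  series=[
    {"linear":[0,0,0],"delta_rot":[0,0,0]},
    {"linear":[0,0,0],"delta_rot":[0,0,0]},
    {"linear":[0,0,0],"delta_rot":[0,0,0]},
    {"linear":[0,0,0],"delta_rot":[0,0,0]},
    {"linear":[0,0,0],"delta_rot":[0,0,0]},
    {"linear":[0,0,0],"delta_rot":[0,0,0]},
    {"linear":[0,0,0],"delta_rot":[0,0,0]},
    {"linear":[0,0,0],"delta_rot":[0,0,0]},
    {"linear":[0,0,0],"delta_rot":[0,0,0]},
    {"linear":[0,0,0],"delta_rot":[0,0,0]},
  ],
)

```text
time: 22.55
position: [0.5379, -0.1892, 0.2242]
eef_rot: [0.981, 0.195, 0.0, 0.0]
force: [0.7, -0.0, -6.7]
gripper_width: 0.132
grip_force: 59.2
```

```bash
python3 lev.py; python3 -c "
from h import *
p=np.load('scene9.npz')['p'];cv2.imwrite('pics/s9.png',cv2.resize(p[60:300,180:420],None,fx=2.5,fy=2.5)[...,::-1])"
```

```text
t 22.55 pos [ 0.5379 -0.1892  0.2242] F [ 0.7 -0.  -6.7] grip 59.2 0.132
rot [ 0.0003 -0.0003  0.    ] shift [ 0.1  0.2 -0.3]
[-0.05223033 -0.02963231 -0.06756266]
outer lip z [0.00122648 0.04131209] y [0.00330993 0.06084598]
phone1 face y by z [np.float64(0.0555), np.float64(0.0556), np.float64(0.0556)] top [np.float64(0.0827), np.float64(0.0832), np.float64(0.0831), np.float64(0.0827)] x [-0.06126175  0.06162072]
phone2 top 337 [np.float64(0.0835), np.float64(0.0836), np.float64(0.0828), np.float64(0.0836)]
wall y by z [np.float64(0.0588), np.float64(0.0587), np.float64(0.0589)]
```

View pics/s9.png

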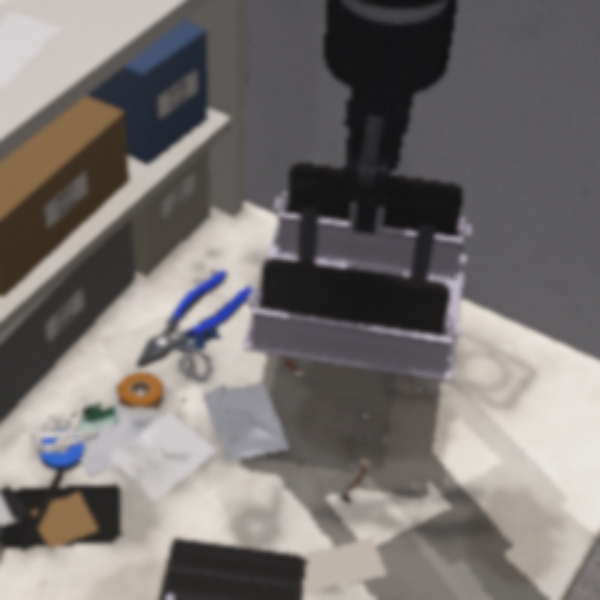

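The picture shows the caddy held level, from (250,170) to (465,370), with both phones in it, and the cutter still in place at (190,320).

```bash
python3 -c "
from bench import *
print(sign_off())"
```

```text
the job is handed in; nothing more can be done
None
```

The phone is seated on the floor of the caddy's slot, and the arm is holding the caddy by its bar about 12 cm up, level and still, with both phones in it; I handed the job in at about 22.6 s.

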